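Clamp a canvas stretcher corner in the gluing jig

TASK

The glued stretcher corner lies ready in the corner jig. Push the clamp's steel strap round with a finger until its rubber foot stands over the middle of the mitre joint, and only then push the orange cam lever right down so that the foot clamps the joint. Do not shift the stretcher corner or disturb the glue bottle, tack tin, brush and spare bar, and leave the clamp shut when you back away.

Things in the scene. Friction and masses are not known exactly. Their poses are not given: they have to be found in the camera images.
- jig: The jig: a dark brown wooden board 320 x 275 x 18 mm lying flat, fixed on the table; two low aluminium fences (14 mm high) in a V hold the stretcher corner. Origin on its underside at the board's middle, under the middle of the mitre; its y axis points from the clamp stud to the mitre. The stud, on a grey iron base, stands at y = -95 mm.
- cam_pin (a point): Cross pin of the clamp's cam lever, on the vertical axis of the stud about which the strap swings, 82 mm above the table. It turns with the strap: its y axis points from the stud along the strap to the foot, x along the pin, z up. 95 mm from it, horizontally, is the middle of the mitre.
- strap_swing (a joint): Swing of the strap about the upright stud, rad, anticlockwise from above. 0 = foot over the mitre's middle. Starts swung out at 1.0 to 1.7, towards the robot's side; must be swung clockwise to 0, where there is no stop (range -0.5 to 2.0). Stays where left: friction 0.12 N m, about 1.5 N at the strap's end. The cam lever turns with it.
- strap_mid (a point): Middle of the strap's free part, 62 mm from the stud axis. The strap is a flat steel bar 30 mm wide, 8 mm thick, reaching 111 mm from the stud axis on the foot side and 24 mm behind. Unclamped its underside is 54 mm above the table, 16 mm over the bars' top, so a finger can push its long edge from the side, clear of the bars. It sinks 6 mm as the cam closes.
- foot: Round black rubber foot under the strap, 24 mm across, 95 mm from the stud axis; origin at the centre of its lower face, which hangs 3.5 mm above the bars' top until clamped (2.7 mm if the lever starts a little forward). Sprung: gives about 10 N per mm when clamped.
- cam_lever (a joint): Angle of the cam lever about its pin, rad. 0 = open: nearly upright, leaning 0.15 rad from vertical, away from the foot. Grows as it is pushed over, away from the foot, and down; 1.42 = on its stop, level, pointing away from the foot. Starts at 0 to 0.2. Some 3 to 5 N at the grip push it; a self-locking spiral cam, it stays where left. Shut means right down.
- lever_grip (a point): Centre of the lever's orange grip, 85 mm from the pin. The grip is 56 mm long (57 to 113 mm from the pin), 24 mm wide along the pin and 14 mm thick. Push on the face that looks towards the foot, which is its upper face once it lies level, 82 mm above the table; nothing is under it.
- corner: The stretcher corner: two pale wooden bars 44 mm wide, 20 mm thick, 170 mm long outside, mitred into a right angle; loose (about 250 g) on the board against the fences. Origin on its underside below the middle of the mitre line, 18 mm above the table; its y axis points along the mitre line, away from the stud, into the open side of the corner.
- mitre (a point): Middle of the mitre line, on the top face of the bars, 38 mm above the table: where the foot is to press.
- glue_center (a point): Middle of the white glue bottle with a yellow label and blue cap, 54 mm across and 150 mm tall, standing on the table beyond the jig; leave alone.
- tack_tin: Round blue tack tin with a bright lid, 44 mm across and 32 mm high, on the jig board within the corner's open side; origin at its underside; leave alone.
- brush_mid (a point): Middle of a flat paint brush with a blue handle, 210 mm long, lying on the table on the lever's side of the jig; leave alone.
- spare_bar_center (a point): Centre of a spare wooden bar 220 x 44 x 20 mm lying on the table on the side of the jig away from the clamp; leave alone.

How it is judged:
On the way, in this order (a step that is already met when the one before it is completed fails the run):
1. the strap's foot stands over the middle of the mitre (within 12 mm) with the cam lever still up (horizontal distance between foot and mitre below 0.012 m and value of joint cam_lever below 0.5 rad), for 0.2 s.
2. the cam lever is pushed down and the foot presses on the joint (value of joint cam_lever above 1.34 rad and contact force between foot and corner above 10 N), for 0.2 s.
At the end, for the whole second after the job is handed in: The foot is within 12 mm of the mitre's middle and presses the bars with over 10 N; the cam lever is right down (past 1.34 of 1.42 rad); the corner lies still within 6 mm, and glue bottle, tack tin, brush and spare bar within 20 mm, of where they started (all of step 2 and horizontal distance between foot and mitre below 0.012 m and distance of corner from where it was at the start of the episode below 0.006 m and linear speed of corner below 0.01 m/s and distance of each of glue_center, tack_tin, brush_mid, spare_bar_center from where it was at the start of the episode below 0.02 m); the robot touches nothing.
It fails at once if the cam lever is pushed well down while the foot is not over the joint (value of joint cam_lever above 0.8 rad and horizontal distance between foot and mitre above 0.016 m).
It fails at once if the stretcher corner is shifted or lifted (over 8 mm) (distance of corner from where it was at the start of the episode above 0.008 m).
It fails at once if a bystander (glue bottle, tack tin, brush, spare bar) is moved or lifted over 25 mm (distance of any of glue_center, tack_tin, brush_mid, spare_bar_center from where it was at the start of the episode above 0.025 m).
It also fails if it takes over 54 s, if anything falls off the work surface, if the arm or the gripper's body presses on something with over 40 N, if the wrist force passes 120 N, or if a joint passes its speed limit or range.

ROBOT

A 6-joint arm with a two-finger parallel gripper is mounted at the origin on the work surface. World frame = base frame: x ahead of the robot, y to its left, z up, the work surface at z = 0. Lengths are in m, angles in rad, forces in N, time in s.
With the tool pointing down it reaches from about 0.25 to 0.8 m from the base axis. Payload 3.9 kg.
Tool frame: the origin (TCP) lies midway between the tips of the shut fingers; the grasp point (between the pads) lies 19 mm behind it; z points along the fingers, y is the direction in which the jaws open and shut (so a half turn about z gives the same grasp; the last joint's range is limited). The gripper opens to 85 mm and grips with 20 to 120 N. Pads are 22 mm wide; open, the fingers measure 114 mm over their backs; the gripper's body (76 mm by 85 mm) begins 54 mm behind the grasp point. The pads swing forward as they close: fully open they stand 13 mm farther back than shut.
Start: joints at [-1.303, 0.26, -0.138, 1.173, 0, 1.571], TCP at [0.139, -0.506, 0.231] pointing down, gripper open.
Joint ranges: [-2.78, 2.78], [-0.83, 1.72], [-1.28, 1.37], [-1.9, 2.12], [-1.57, 1.48], [-3.14, 3.14]. Speed limits (rad/s): [2.57, 2.57, 3.14, 3.14, 3.14, 3.14].

INTERFACE

Orientations are given as a unit quaternion [w, x, y, z].
In Python, from workcell import monitor, vision, order gives the robot as it stands.
- The arm moves only by the tool drive_tool, never from a script. Its argument "moves" is a list of rows, each a list of 2 entries, a list of its own where there are three numbers: the shift along the tool's x, y, z in m, then the turn, a rotation vector about the tool's x, y, z in rad. A call has 1 to 12 rows; each row is the pose to reach, as a shift and turn from the pose commanded when the call began, along the tool's axes at that moment; what a row does not reach only later rows make up. A row lasts 1/12 s, in which the tool goes at most 41.7 mm and 7.16 degrees, less where a joint would pass 70% of its speed; a pose out of reach is approached as far as the arm can. A call with a gripper value outside its range is refused whole. "jaw" is the finger opening in m, from 0 to 0.0854, set as the call begins (left out, the last holds). The fingers move at their own pace and stop on an object; "force" is the grip in N (left out, the last holds). Time passes only in rows, so rows that repeat a pose let the fingers close. It gives the time, the measured TCP pose, the force and the opening at its end, in the units of the state.
- monitor.read_state(): the state, without advancing time (a new reading comes with each control period).
- vision.capture(name): name is "side" or "top"; returns a dict with "frame" (400x640x3 uint8, red, green, blue), "depth" (400x640 float32, m along the optical axis (not along the pixel's ray), 0 where there is no reading), "camera_matrix" (3x3 intrinsics, pixels), "distortion" ([k1, k2, p1, p2, k3] as OpenCV has them; the pictures are not rectified), "R" (3x3) and "t" (3): a world point X has camera coordinates R X + t. Camera axes: x right, y down, z forward; pixel columns grow to the right and rows downward; lengths in m; the calibration is good to about 2 mm. A picture is of the moment at which its call begins.
- order.job_done(): hands the job in, once; it reports no verdict.
Trained networks look in the newest picture that a camera, given by its name, has taken for a name from the list of things; names that differ only in an ending like _2 or _b are one class to them, and where a whole thing is asked for, a point or a joint stands for the part that bears it (a point fixed in the world has none). Each returns a list of dicts, best first, with "confidence" (0 to 1); they miss things now and then, are a little off and sometimes report something else, mostly with a low value. They report only what shows in the picture. A call takes as long as a camera call.
- vision.find_in(camera, label): "position" ([column, row] in pixels, amid what is visible of it).
The state is a dict: "t": time; "joint_pos": joint angles; "dq": joint speeds; "joint_efforts": joint torques, N m; "tcp_pos": TCP position; "orientation": TCP orientation; "ft_force": force on the tool from outside, world axes, zero at the start; "moment": the same for the moment, N m; "gripper_width": opening from 0.0 (shut) to 1.0 (fully open).
Only numpy, scipy, OpenCV 4.12 (cv2) and the standard library are available. Lean on these libraries where they do the work, as an engineer would, in place of code of your own. Each camera call takes 0.05 s, during which the arm holds its last target.

## Working session

There is one attempt and no reset: what is moved stays moved. The work goes in short steps, Python scripts to look and compute and a tool call to move; the robot and the scene stay as the last step left them, time stands still between calls to the robot, and variables do not carry over. Pictures are saved under pics/ and viewed, and the job is handed in when it is done.

Besides the shell and the picture viewer there is one more tool, called after "Emit:" by a JSON object that holds its "method" and its "body". drive_tool: Moves the arm, as the interface text tells. Its arguments: {"type":"object","properties":{"moves":{"type":"array"},"jaw":{"type":"number"},"force":{"type":"number"}},"required":["moves"]}

```bash
ls; mkdir -p pics; cat > h.py <<'E'
import numpy as np, cv2
from workcell import monitor, vision, order
def cap(n,fn=None):
    c=vision.capture(n)
    if fn: cv2.imwrite('pics/'+fn,c['frame'][:,:,::-1])
    return c
def ray(c,p):
    K=np.array(c['camera_matrix']);D=np.array(c['distortion'])
    u=cv2.undistortPoints(np.array([[p]],float),K,D)[0,0]
    R=np.array(c['R']);t=np.array(c['t'])
    return -R.T@t, R.T@np.array([u[0],u[1],1])
def atz(c,p,z):
    o,d=ray(c,p); return o+d*(z-o[2])/d[2]
def dep(c,p):
    o,d=ray(c,p); z=c['depth'][int(round(p[1])),int(round(p[0]))]; return o+d*z
def proj(c,X):
    R=np.array(c['R']);t=np.array(c['t'])
    return cv2.projectPoints(np.array(X,float).reshape(-1,1,3),cv2.Rodrigues(R)[0],t,np.array(c['camera_matrix']),np.array(c['distortion']))[0][:,0]
E
python3 - <<'E'
from h import *
np.set_printoptions(precision=4,suppress=True)
print(monitor.read_state())
for n in ['top','side']:
    c=cap(n,n+'1.png'); print(n,-np.array(c['R']).T@c['t'])
    for l in ['jig','cam_pin','strap_mid','foot','lever_grip','corner','mitre','glue_center','tack_tin','brush_mid','spare_bar_center']:
        r=vision.find_in(n,l)
        for q in r[:2]: print(l,q['confidence'],np.array(q['position']),dep(c,q['position']))
E
```

```text
pics
{'t': 0.0, 'joint_pos': array([-1.303 ,  0.2607, -0.1394,  1.1727,  0.    ,  1.5708]), 'dq': array([-0.0004,  0.0013, -0.    ,  0.0005, -0.0004,  0.0002]), 'joint_efforts': array([  0.0004, -40.5676,  25.3923,   0.0187,   0.0002,   0.    ]), 'tcp_pos': array([ 0.1387, -0.5056,  0.2304]), 'orientation': array([-0.001 ,  0.9911,  0.1335, -0.0001]), 'ft_force': array([ 0.0157, -0.4437,  1.1021]), 'moment': array([-0.0154, -0.0157, -0.0021]), 'gripper_width': 0.9985494618858459}
top [0.5958 0.0578 1.2047]
jig 0.74 [368.5 244.2] [ 0.5564 -0.0569  0.0355]
cam_pin 0.81 [393.9 260.6] [ 0.5187 -0.1172  0.062 ]
strap_mid 0.92 [384.8 269.5] [ 0.4969 -0.0951  0.0643]
strap_mid 0.2 [321.9 235.9] [0.5747 0.0597 0.0557]
foot 0.69 [392.4 260.8] [ 0.5184 -0.113   0.0658]
lever_grip 0.69 [411.8 248. ] [ 0.5545 -0.1404  0.1675]
corner 0.66 [341.3 246.9] [0.5482 0.0108 0.0363]
mitre 0.94 [342.3 241.4] [0.5613 0.0077 0.0153]
glue_center 0.67 [386.6 165. ] [ 0.7445 -0.0874  0.1201]
glue_center 0.61 [382.  270.1] [ 0.4948 -0.0889  0.0594]
tack_tin 0.51 [321.3 233.4] [0.5807 0.0613 0.0498]
brush_mid 0.8 [464.2 217.3] [ 0.6294 -0.3027  0.0198]
spare_bar_center 0.57 [275.2 230.9] [0.5837 0.178  0.019 ]
side [ 0.4031 -0.7453  0.8828]
jig 0.56 [287.4 275.6] [ 0.5352 -0.1103  0.0596]
cam_pin 0.74 [281.9 278.7] [ 0.5197 -0.1175  0.063 ]
strap_mid 0.92 [269.8 277.1] [ 0.4938 -0.1013  0.0603]
foot 0.64 [289.1 274.2] [ 0.5362 -0.126   0.0834]
foot 0.62 [296.2 269.3] [ 0.5493 -0.1455  0.1192]
lever_grip 0.77 [296.5 271. ] [ 0.5544 -0.1264  0.0884]
corner 0.95 [280.9 242.2] [0.5557 0.0372 0.0187]
mitre 0.66 [285.6 244.6] [0.5662 0.0278 0.0149]
glue_center 0.91 [368.4 246.6] [ 0.7439 -0.1141  0.0918]
tack_tin 0.74 [284.9 232.3] [0.5709 0.0456 0.0442]
brush_mid 0.72 [351.2 348.5] [ 0.6198 -0.3167  0.0189]
spare_bar_center 0.73 [277.1 208.3] [0.5806 0.1743 0.0168]
```

```bash
python3 - <<'E'
import cv2
a=cv2.imread('pics/top1.png')[130:330,220:500]; cv2.imwrite('pics/top1c.png',cv2.resize(a,None,fx=2.8,fy=2.8,interpolation=cv2.INTER_CUBIC))
a=cv2.imread('pics/side1.png')[150:390,180:460]; cv2.imwrite('pics/side1c.png',cv2.resize(a,None,fx=2.5,fy=2.5,interpolation=cv2.INTER_CUBIC))
E
```

```text
(no output)
```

View pics/top1c.png

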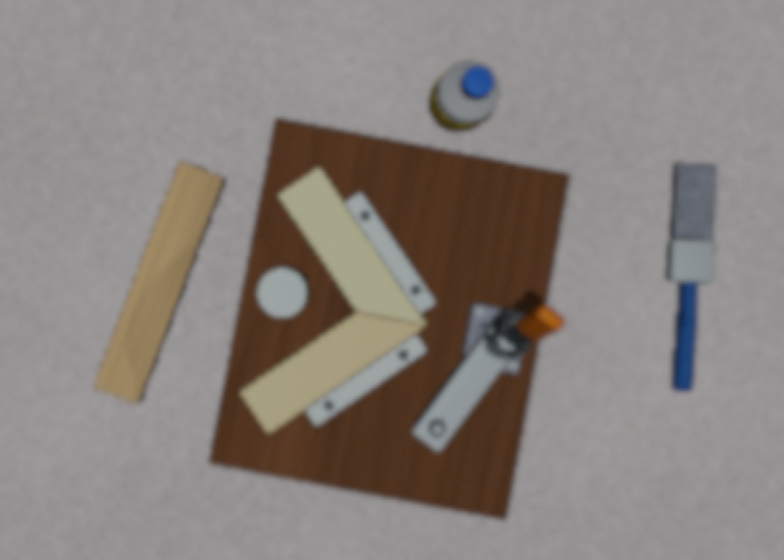

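View pics/side1c.png

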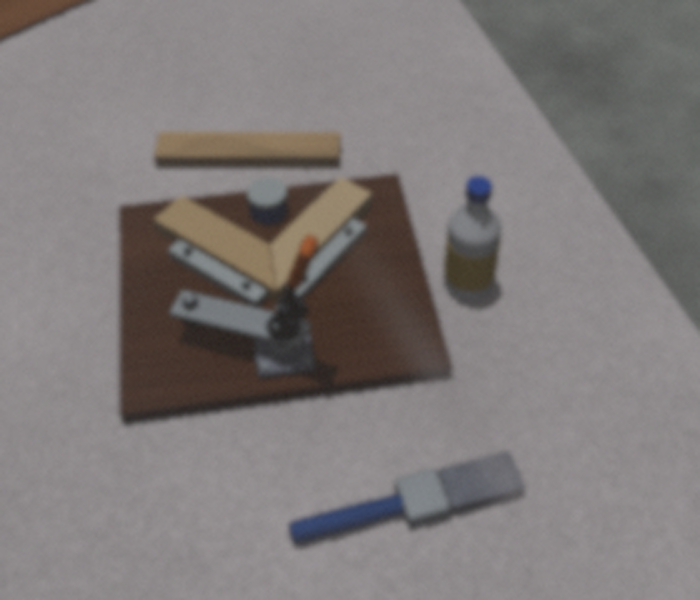

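```bash
python3 - <<'E'
from h import *
np.set_printoptions(precision=4,suppress=True)
c=cap('top')
f=lambda p:np.array([p[0]/2.8+220-.3,p[1]/2.8+130-.3])
B=np.array([atz(c,f(p),.018) for p in [(277,119),(568,175),(506,517),(211,463)]])
print(B); o=B.mean(0); 
e=[np.linalg.norm(B[i]-B[(i+1)%4]) for i in range(4)]; print(e,o)
yd=(B[0]+B[3]-B[1]-B[2])[:2]; xd=(B[0]+B[1]-B[2]-B[3])[:2]
print('y ang',np.arctan2(yd[1],yd[0]),'x',np.arctan2(xd[1],xd[0]))
print('mitre ends',atz(c,f((360,313)),.038),atz(c,f((427,324)),.038))
m=[atz(c,f(p),.038) for p in [(360,313),(427,324)]]; mm=(m[0]+m[1])/2; print(mm)
u=yd/np.linalg.norm(yd); print('stud',o[:2]-.095*u)
print('strap end corners',[atz(c,f(p),.062) for p in [(411,431),(437,453)]],'bolt',atz(c,f((437,428)),.066))
print('grip',dep(c,f((540,322))))
print('stud pix',proj(c,[*(o[:2]-.095*u),.082]), (proj(c,[*(o[:2]-.095*u),.082])-[220,130])*2.8)
E
```

```text
[[ 0.7355  0.072   0.018 ]
 [ 0.6911 -0.1945  0.018 ]
 [ 0.3804 -0.1434  0.018 ]
 [ 0.4235  0.1237  0.018 ]]
[np.float64(0.2701820048510741), np.float64(0.31490072651200784), np.float64(0.2705579965814215), np.float64(0.3162798305025042)] [ 0.5576 -0.0356  0.018 ]
y ang 1.4083293314396048 x -0.16341954124002253
mitre ends [ 0.5621 -0.0062  0.038 ] [ 0.5537 -0.0659  0.038 ]
[ 0.5579 -0.0361  0.038 ]
stud [ 0.5422 -0.1293]
strap end corners [array([ 0.4615, -0.0515,  0.062 ]), array([ 0.4429, -0.0745,  0.062 ])] bolt [ 0.465  -0.0736  0.066 ]
grip [ 0.5625 -0.1382  0.1869]
stud pix [[400.3721 251.4543]] [[505.0418 340.072 ]]
```

```bash
cat >> h.py <<'E'
from scipy.spatial.transform import Rotation as Ro
np.set_printoptions(precision=4,suppress=True)
S=np.array([.5424,-.1296]); A0=1.4083
def cur():
    s=monitor.read_state(); q=s['orientation']; return np.array(s['tcp_pos']),Ro.from_quat([q[1],q[2],q[3],q[0]])
def Rdown(yaw): 
    return Ro.from_matrix(np.array([[np.cos(yaw),np.sin(yaw),0],[np.sin(yaw),-np.cos(yaw),0],[0,0,-1]]))
def rel(p,yaw,base=None):
    P,R=base or cur()
    return R.inv().apply(np.array(p)-P),(R.inv()*Rdown(yaw)).as_rotvec()
def polar(a,r,off,z):
    d=np.array([np.cos(a),np.sin(a)]);n=np.array([-d[1],d[0]]); return [*(S+r*d+off*n),z]
E
python3 -c "
from h import *
print(rel(polar(2.506,.085,.055,.23),2.506),rel(polar(2.506,.085,.055,.23),1.40))"
```

```text
(array([ 0.393 , -0.2892,  0.0013]), array([-0.    , -0.    , -2.2382])) (array([ 0.393 , -0.2892,  0.0013]), array([-0.    , -0.    , -1.1322]))
```

Emit:
{"method": "drive_tool", "body": {"moves": [[[0.03,-0.02,0],[0,0,-0.1]],[[0.06,-0.044,0],[0,0,-0.2]],[[0.09,-0.066,0],[0,0,-0.3]],[[0.12,-0.088,0],[0,0,-0.4]],[[0.15,-0.11,0],[0,0,-0.5]],[[0.18,-0.132,0],[0,0,-0.6]],[[0.21,-0.154,0],[0,0,-0.7]],[[0.24,-0.176,0],[0,0,-0.8]],[[0.27,-0.198,0],[0,0,-0.9]],[[0.3,-0.22,0],[0,0,-1.0]],[[0.33,-0.242,0],[0,0,-1.1]],[[0.33,-0.242,0],[0,0,-1.1]]], "jaw": 0, "force": 40}}

```text
t: 2.25
tcp_pos: [0.3968, -0.1812, 0.2315]
orientation: [0.0, 0.772, 0.636, 0.002]
ft_force: [-0.5, 0.2, 0.6]
gripper_width: -0.002
```

```bash
python3 -c "
from h import *
print(monitor.read_state()['joint_pos'],cur()[0],monitor.read_state()['gripper_width'])
print(rel(polar(2.506,.085,.055,.15),2.506))"
```

```text
[-0.4308  0.1067 -0.3328  1.1294  0.0031  1.3323] [ 0.3968 -0.1812  0.2315] -0.0017178922433123557
(array([0.0651, 0.0325, 0.0818]), array([ 0.0038, -0.0009, -1.1275]))
```

Emit:
{"method": "drive_tool", "body": {"moves": [[[0.01,0.005,0.01],[0,0,-0.11]],[[0.02,0.01,0.02],[0,0,-0.22]],[[0.03,0.015,0.03],[0,0,-0.33]],[[0.04,0.02,0.04],[0,0,-0.44]],[[0.05,0.025,0.05],[0,0,-0.55]],[[0.06,0.03,0.06],[0,0,-0.66]],[[0.065,0.032,0.07],[0,0,-0.77]],[[0.065,0.032,0.08],[0,0,-0.88]],[[0.065,0.032,0.082],[0,0,-0.99]],[[0.065,0.032,0.082],[0,0,-1.08]],[[0.065,0.032,0.082],[0,0,-1.13]],[[0.065,0.032,0.082],[0,0,-1.13]]]}}

```text
t: 3.25
tcp_pos: [0.4374, -0.1287, 0.1492]
orientation: [-0.0, 0.316, 0.949, -0.0]
ft_force: [0.8, 1.0, -0.5]
gripper_width: 0.0
```

```bash
python3 -c "
from h import *
print(monitor.read_state()['joint_pos'],cur()[0],cur()[1].as_matrix())
print(rel(polar(2.506,.085,.055,.047),2.506))
c=cap('top','t2.png');b=cap('side','s2.png')
a=cv2.imread('pics/t2.png')[130:330,220:500]; a=cv2.resize(a,None,fx=1.4,fy=1.4)
d=cv2.imread('pics/s2.png')[150:350,180:460];d=cv2.resize(d,None,fx=1.4,fy=1.4)
cv2.imwrite('pics/b2.png',np.hstack([a,d]))
"
```

```text
[-0.2861  0.1977 -0.448   0.9252 -0.0001  0.3578] [ 0.4374 -0.1287  0.1492] [[-0.7998  0.6003 -0.0002]
 [ 0.6003  0.7998 -0.0001]
 [ 0.0001 -0.0002 -1.    ]]
(array([0.    , 0.0066, 0.1022]), array([-0.0002, -0.0001, -0.0083]))
```

View pics/b2.png

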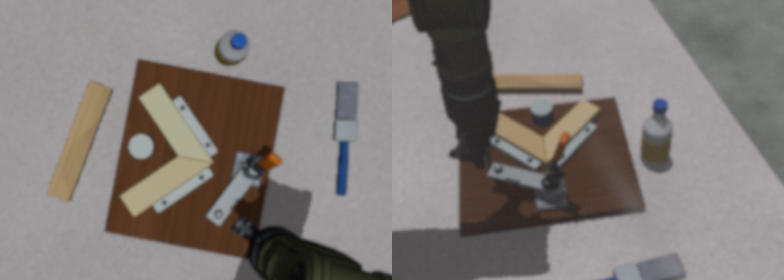

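Emit:
{"method": "drive_tool", "body": {"moves": [[[0,0,0.03],[0,0,0]],[[0,0,0.06],[0,0,0]],[[0,0,0.085],[0,0,0]],[[0,0,0.102],[0,0,0]],[[0,0.006,0.102],[0,0,0]],[[0,0.012,0.102],[0,0,0]],[[0,0.018,0.102],[0,0,0]],[[0,0.022,0.102],[0,0,0]],[[0,0.022,0.102],[0,0,0]]]}}

```text
t: 4.1
tcp_pos: [0.4531, -0.1103, 0.0487]
orientation: [0.002, 0.316, 0.949, 0.0]
ft_force: [0.2, 0.9, 0.4]
gripper_width: -0.003
```

```bash
python3 -c "
from h import *
c=cap('top','t3.png');b=cap('side','s3.png')
a=cv2.imread('pics/t3.png')[180:310,320:480]; a=cv2.resize(a,None,fx=2.5,fy=2.5)
d=cv2.imread('pics/s3.png')[200:330,180:340];d=cv2.resize(d,None,fx=2.5,fy=2.5)
cv2.imwrite('pics/b3.png',np.hstack([a,d]))
P,R=cur();v=(P[:2]-S);print(v@[np.cos(2.506),np.sin(2.506)],v@[-np.sin(2.506),np.cos(2.506)],P)
for off in (.0295,):
  for k in range(0,7):
    a=2.506-k*.15
    print(a,*rel(polar(a,.085,off,.047),a))
"
```

```text
0.08411861132225139 0.03855705571863621 [ 0.4518 -0.1107  0.0483]
2.506 [0.001  0.009  0.0013] [ 0.0006  0.002  -0.0075]
2.356 [0.0045 0.0221 0.0013] [0.0008 0.0019 0.1425]
2.206 [0.0061 0.0354 0.0013] [0.0009 0.0018 0.2925]
2.056 [0.0056 0.0489 0.0013] [0.0011 0.0018 0.4425]
1.9059999999999997 [0.0032 0.0622 0.0013] [0.0012 0.0017 0.5925]
1.7559999999999998 [-0.0013  0.0749  0.0013] [0.0013 0.0016 0.7425]
1.6059999999999999 [-0.0075  0.0869  0.0013] [0.0015 0.0015 0.8925]
```

View pics/b3.png

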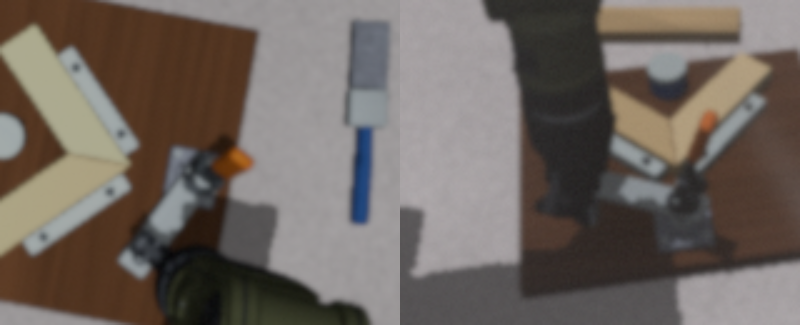

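Emit:
{"method": "drive_tool", "body": {"moves": [[[0.001,0.005,0],[0,0,0]],[[0.001,0.009,0],[0,0,0]],[[0.003,0.0155,0],[0,0,0.07]],[[0.0045,0.022,0],[0,0,0.14]],[[0.0055,0.0288,0],[0,0,0.217]],[[0.006,0.0355,0],[0,0,0.292]],[[0.006,0.042,0],[0,0,0.367]],[[0.0056,0.049,0],[0,0,0.442]],[[0.0045,0.0555,0],[0,0,0.517]],[[0.003,0.062,0],[0,0,0.592]],[[0.003,0.062,0],[0,0,0.592]]]}}

```text
t: 5.12
tcp_pos: [0.4863, -0.0587, 0.0474]
orientation: [0.0, 0.579, 0.815, 0.0]
ft_force: [0.3, 0.9, -0.6]
gripper_width: 0.001
```

```bash
cat > look.py <<'E'
import sys
from h import *
n=sys.argv[1]
c=cap('top','t%s.png'%n);b=cap('side','s%s.png'%n)
def cc(f): return cv2.resize(f[180:310,x0:x0+160],None,fx=2.5,fy=2.5,interpolation=cv2.INTER_CUBIC)
a=cv2.resize(c['frame'][180:310,300:460,::-1],None,fx=2.5,fy=2.5,interpolation=cv2.INTER_CUBIC)
d=cv2.resize(b['frame'][190:320,200:360,::-1],None,fx=2.5,fy=2.5,interpolation=cv2.INTER_CUBIC)
cv2.imwrite('pics/b%s.png'%n,np.hstack([a,d]))
# strap fit: depth points 54..70mm high within 35..115mm of stud, colour grey
for nm,q in (('top',c),('side',b)):
    pts=[]
    for v in range(180,320):
        for u in range(220,440):
            r,g,bl=map(int,q['frame'][v,u])
            if max(r,g,bl)-min(r,g,bl)<25 and min(r,g,bl)>110:
                X=dep(q,(u,v)); h=X[2]
                rr=np.hypot(*(X[:2]-S))
                if .045<h<.075 and .03<rr<.12: pts.append(atz(q,(u,v),.062))
    pts=np.array(pts)
    if len(pts)>10:
        m=pts[:,:2].mean(0)-S; print(nm,len(pts),'angle',np.arctan2(m[1],m[0]),'swing',np.arctan2(m[1],m[0])-A0,np.hypot(*m))
P,R=cur(); print(P,monitor.read_state()['t'],monitor.read_state()['ft_force'])
E
python3 look.py 4; python3 -c "
from h import *
P,R=cur()
for a in (1.906,1.83,1.756,1.68,1.606,1.53,1.46,1.408):
    print(a,*rel(polar(a,.085,.0295,.047),a))
"
```

```text
top 55 angle 1.886674829554491 swing 0.47837482955449095 0.10586157187422032
[ 0.4857 -0.0592  0.0473] 5.2167 [-0.0721  0.3432  0.6886]
1.906 [-0.0001  0.0009  0.0003] [0.     0.     0.0021]
1.83 [0.0018 0.0074 0.0003] [0.     0.     0.0781]
1.756 [0.0033 0.0139 0.0003] [0.     0.     0.1521]
1.68 [0.0043 0.0207 0.0003] [0.     0.     0.2281]
1.606 [0.0047 0.0273 0.0003] [0.     0.     0.3021]
1.53 [0.0047 0.0342 0.0003] [0.     0.     0.3781]
1.46 [0.0042 0.0405 0.0003] [0.     0.     0.4481]
1.408 [0.0035 0.0451 0.0003] [0.     0.     0.5001]
```

View pics/b4.png

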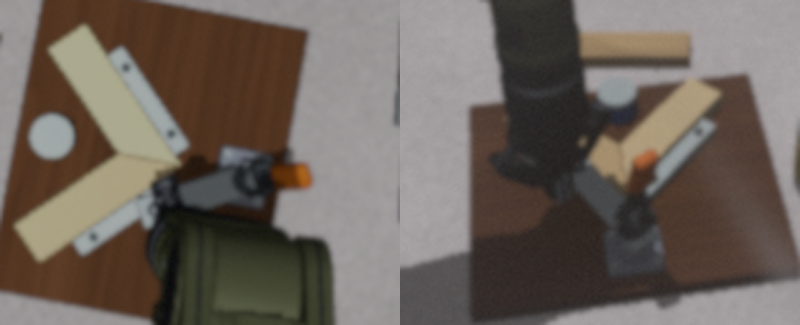

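Emit:
{"method": "drive_tool", "body": {"moves": [[[0.001,0.004,0],[0,0,0.04]],[[0.002,0.0075,0],[0,0,0.08]],[[0.0027,0.0108,0],[0,0,0.115]],[[0.0033,0.014,0],[0,0,0.152]],[[0.004,0.0175,0],[0,0,0.19]],[[0.0043,0.0207,0],[0,0,0.228]],[[0.0045,0.024,0],[0,0,0.265]],[[0.0047,0.0273,0],[0,0,0.302]],[[0.0047,0.031,0],[0,0,0.34]],[[0.0047,0.0342,0],[0,0,0.378]],[[0.0042,0.0395,0],[0,0,0.438]],[[0.0042,0.0395,0],[0,0,0.438]]]}}

```text
t: 6.22
tcp_pos: [0.5216, -0.0423, 0.0472]
orientation: [-0.0, 0.742, 0.67, 0.0]
ft_force: [0.1, 0.6, -0.6]
gripper_width: -0.002
```

```bash
python3 look.py 5; python3 -c "
from h import *
for a in (1.46,1.408,1.38):
    print(a,*rel(polar(a,.085,.0295,.047),a))
"
```

```text
top 44 angle 1.4314345822407015 swing 0.023134582240701418 0.10582022369003544
[ 0.5214 -0.0427  0.0473] 6.3167 [-0.3179 -0.5191 -0.0366]
1.46 [0.0009 0.001  0.0003] [0.0001 0.0002 0.01  ]
1.408 [0.0023 0.0055 0.0003] [0.0001 0.0002 0.062 ]
1.38 [0.0029 0.0079 0.0003] [0.0001 0.0002 0.09  ]
```

View pics/b5.png

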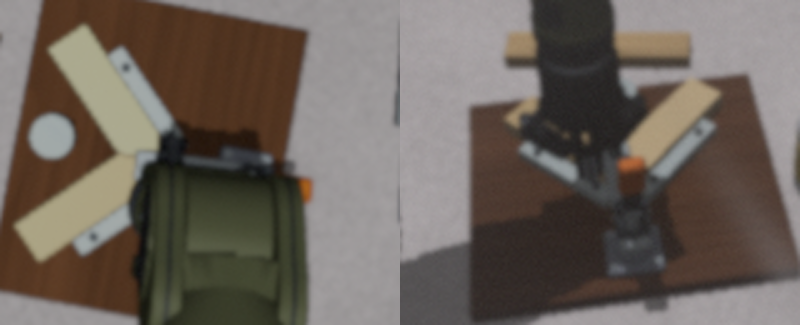

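Emit:
{"method": "drive_tool", "body": {"moves": [[[0.001,0.0015,0],[0,0,0.02]],[[0.0015,0.003,0],[0,0,0.035]],[[0.0015,0.003,0],[0,0,0.035]],[[0.0015,-0.01,0],[0,0,0.035]],[[0.0015,-0.03,-0.01],[0,0,0.035]],[[0.0015,-0.05,-0.04],[0,0,0.035]],[[0.0015,-0.08,-0.08],[0,0,0.035]],[[0.0015,-0.11,-0.12],[0,0,0.035]],[[0.0015,-0.14,-0.14],[0,0,0.035]],[[0.0015,-0.14,-0.14],[0,0,0.035]]]}}

```text
t: 7.15
tcp_pos: [0.3802, -0.0262, 0.1909]
orientation: [0.001, 0.754, 0.657, 0.001]
ft_force: [-1.1, -0.2, -0.3]
gripper_width: -0.0
```

```bash
python3 look.py 6; python3 - <<'E'
from h import *
a=cv2.imread('pics/t6.png')[190:290,320:430];cv2.imwrite('pics/t6c.png',cv2.resize(a,None,fx=6,fy=6,interpolation=cv2.INTER_CUBIC))
E
```

```text
top 402 angle 1.449112443872242 swing 0.04081244387224192 0.06987972707214198
side 93 angle 1.530653478361351 swing 0.12235347836135091 0.07936581101986616
[ 0.3826 -0.0264  0.189 ] 7.25 [ 0.8191  0.8119 -0.1705]
```

View pics/t6c.png

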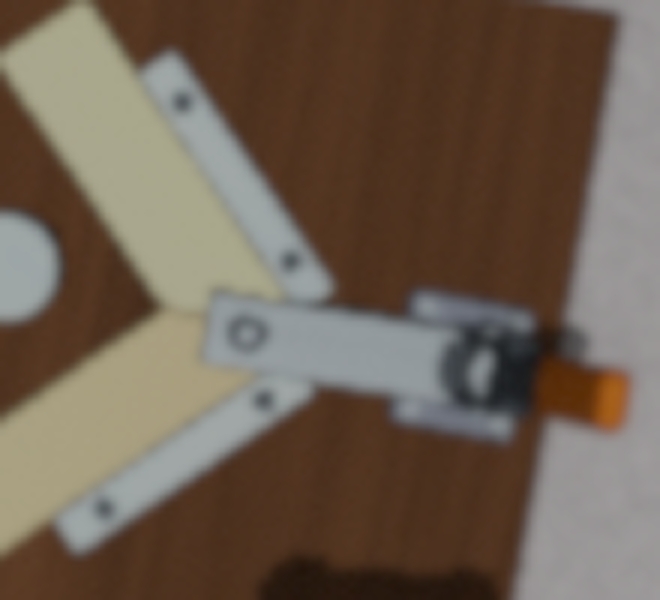

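View pics/b6.png

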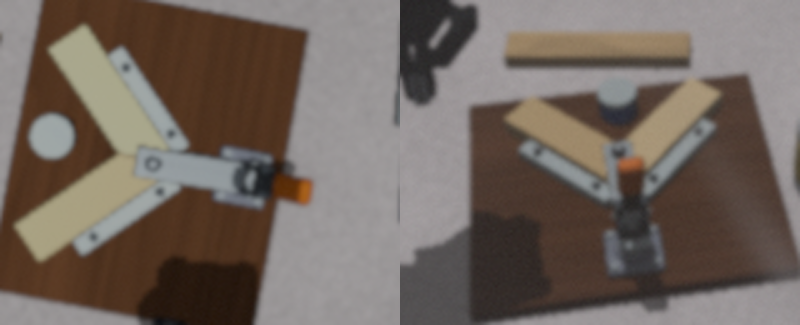

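```bash
python3 - <<'E'
from h import *
c=cap('top')
f=lambda p:np.array([p[0]/6+320-.42,p[1]/6+190-.42])
M=np.array([.5578,-.0358])
b=atz(c,f((247,333)),.065)[:2]; e=[atz(c,f(p),.062)[:2] for p in [(213,291),(203,360)]]
em=(e[0]+e[1])/2
for nm,x in (('bolt',b),('end',em)):
    v=x-S; print(nm,x,np.hypot(*v),np.arctan2(v[1],v[0])-A0)
# strap edges near hub
q=[atz(c,f(p),.062)[:2] for p in [(404,322),(390,395)]]; v=em-(q[0]+q[1])/2; print('dir',np.arctan2(v[1],v[0])-A0)
print('pred bolt at swing 0',(proj(c,[*M,.065])-[320,190]+.42)*6)
# mitre inner corner / line & fences
print('inner corner',atz(c,f((163,303)),.038))
# grip
print('grip',dep(c,f((605,402))),dep(c,f((580,395))))
E
```

```text
bolt [ 0.5548 -0.0352] 0.09522575419348378 0.031683471397285334
end [ 0.5574 -0.0195] 0.11108837855830317 0.027086258641400685
dir 0.012345457643830882
pred bolt at swing 0 [[248.6675 325.6618]]
inner corner [ 0.5655 -0.0023  0.038 ]
grip [ 0.5372 -0.1552  0.1903] [ 0.5387 -0.1489  0.176 ]
```

```bash
python3 - <<'E'
from h import *
a=1.433
print(cur()[0],rel(polar(a,.035,0,.165),a))
def P(al,rho=.085,h=.011): return polar(a,-(rho*np.sin(al)-.007*np.cos(al))+h,0,.082+rho*np.cos(al)+.007*np.sin(al))
base=(np.array(polar(a,.035,0,.165)),Rdown(a))
for al in (.2,.3,.4,.5,.6,.7,.8,.9,1.0,1.1,1.2,1.3,1.4,1.5,1.57): print(al,rel(P(al),a,base)[0])
E
```

```text
[ 0.3835 -0.0266  0.1879] (array([-0.0453,  0.1715,  0.0235]), array([ 0.0037, -0.0004,  0.0001]))
0.2 [-0.034   0.     -0.0017]
0.3 [-0.0424 -0.     -0.0003]
0.4 [-0.0507 -0.      0.002 ]
0.5 [-0.0586  0.      0.005 ]
0.6 [-0.0662 -0.      0.0089]
0.7 [-0.0734 -0.      0.0135]
0.8 [-0.0801  0.      0.0188]
0.9 [-0.0862  0.      0.0247]
1.0 [-0.0917 -0.      0.0312]
1.1 [-0.0966 -0.      0.0382]
1.2 [-0.1007 -0.      0.0457]
1.3 [-0.104   0.      0.0535]
1.4 [-0.1066 -0.      0.0617]
1.5 [-0.1083  0.      0.07  ]
1.57 [-0.109  -0.      0.0759]
```

Emit:
{"method": "drive_tool", "body": {"moves": [[[0,0.03,0],[0.001,0,0]],[[-0.01,0.06,0],[0.002,0,0]],[[-0.02,0.09,0.005],[0.003,0,0]],[[-0.03,0.12,0.01],[0.003,0,0]],[[-0.04,0.15,0.017],[0.003,0,0]],[[-0.045,0.165,0.022],[0.003,0,0]],[[-0.045,0.1715,0.0235],[0.003,0,0]],[[-0.045,0.1715,0.0235],[0.003,0,0]],[[-0.045,0.1715,0.0235],[0.003,0,0]]]}}

```text
t: 8.05
tcp_pos: [0.5454, -0.0943, 0.1622]
orientation: [-0.003, 0.754, 0.657, -0.002]
ft_force: [-0.3, -0.1, 0.0]
gripper_width: 0.002
```

```bash
python3 look.py 7; python3 -c "
from h import *
print(rel(polar(1.433,.035,0,.165),1.433))"
```

```text
top 338 angle 1.4483327516332958 swing 0.04003275163329567 0.07759358936942223
side 93 angle 1.524000398448265 swing 0.11570039844826496 0.08008612474313713
[ 0.545  -0.0941  0.1634] 8.15 [-0.0323  0.0258 -0.0967]
(array([-0.0005,  0.0023, -0.0016]), array([-0.0046, -0.0002,  0.0003]))
```

View pics/b7.png

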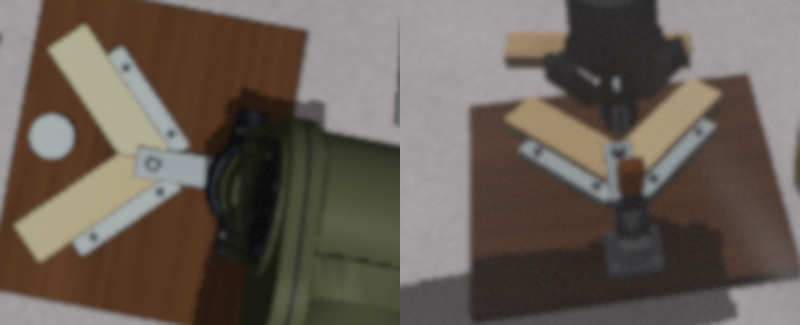

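Emit:
{"method": "drive_tool", "body": {"moves": [[[-0.012,0.001,0],[0,0,0]],[[-0.024,0.002,-0.001],[0,0,0]],[[-0.034,0.002,-0.001],[0,0,0]],[[-0.0424,0.002,0],[0,0,0]],[[-0.0507,0.002,0.002],[0,0,0]],[[-0.0586,0.002,0.005],[0,0,0]],[[-0.0662,0.002,0.009],[0,0,0]],[[-0.0734,0.002,0.0135],[0,0,0]],[[-0.0734,0.002,0.0135],[0,0,0]]]}}

```text
t: 8.9
tcp_pos: [0.5373, -0.1692, 0.1492]
orientation: [-0.001, 0.755, 0.656, -0.002]
ft_force: [-0.1, -0.4, 0.1]
gripper_width: -0.001
```

```bash
python3 look.py 8; python3 - <<'E'
from h import *
a=1.433
def P(al,rho=.085,h=.011): return polar(a,-(rho*np.sin(al)-.007*np.cos(al))+h,0,.082+rho*np.cos(al)+.007*np.sin(al))
for al in (.7,.8,.9,1.0,1.1,1.2,1.3,1.4,1.5,1.57): print(al,rel(P(al),a)[0])
E
```

```text
top 415 angle 1.4465073756144902 swing 0.03820737561449006 0.07038964413873089
side 36 angle 1.690273998630639 swing 0.2819739986306389 0.045167472414604844
[ 0.5373 -0.168   0.1496] 9.0 [ 0.6423 -0.4403 -0.1338]
0.7 [ 0.0004 -0.0002 -0.0019]
0.8 [-0.0063 -0.0002  0.0033]
0.9 [-0.0125 -0.0002  0.0093]
1.0 [-0.018  -0.0001  0.0158]
1.1 [-0.0228 -0.0001  0.0228]
1.2 [-0.0269 -0.0001  0.0303]
1.3 [-0.0303 -0.      0.0381]
1.4 [-0.0328  0.      0.0462]
1.5 [-0.0345  0.      0.0546]
1.57 [-0.0352  0.0001  0.0605]
```

View pics/b8.png

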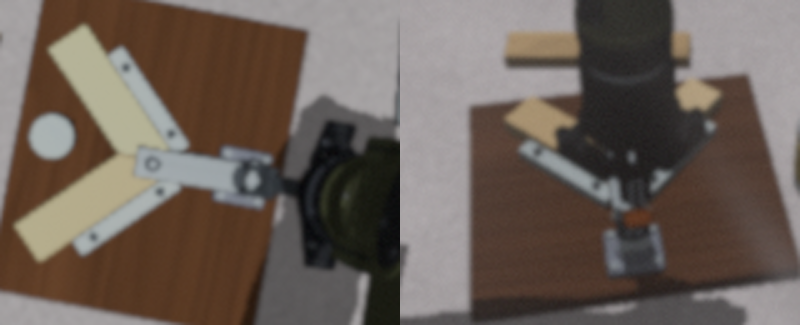

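Emit:
{"method": "drive_tool", "body": {"moves": [[[-0.0063,0,0.003],[0,0,0]],[[-0.0125,0,0.009],[0,0,0]],[[-0.018,0,0.0155],[0,0,0]],[[-0.0228,0,0.0225],[0,0,0]],[[-0.0269,0,0.03],[0,0,0]],[[-0.0303,0,0.038],[0,0,0]],[[-0.0328,0,0.046],[0,0,0]],[[-0.0345,0,0.0545],[0,0,0]],[[-0.0352,0,0.058],[0,0,0]],[[-0.0352,0,0.061],[0,0,0]],[[-0.0352,0,0.061],[0,0,0]]]}}

```text
t: 9.92
tcp_pos: [0.5328, -0.2024, 0.0888]
orientation: [-0.001, 0.754, 0.657, -0.001]
ft_force: [-0.3, 0.2, 0.0]
gripper_width: 0.0
```

```bash
python3 look.py 9
```

```text
top 413 angle 1.4466371694173583 swing 0.03833716941735821 0.07083444188526308
[ 0.5324 -0.2017  0.0888] 10.0167 [0.3865 1.1231 0.9546]
```

View pics/b9.png

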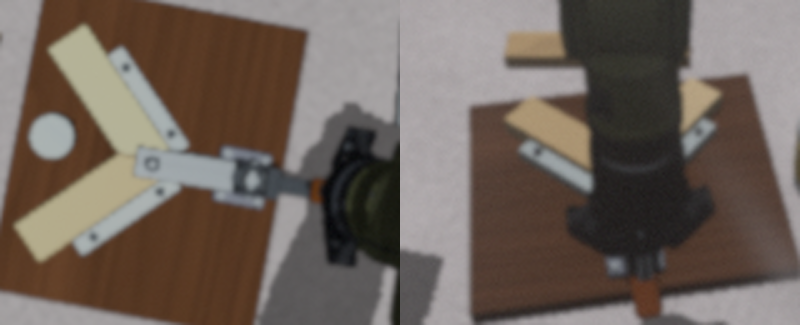

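Emit:
{"method": "drive_tool", "body": {"moves": [[[0,0,0.0015],[0,0,0]],[[0,0,0.003],[0,0,0]],[[0,0,0.0045],[0,0,0]],[[0,0,0.006],[0,0,0]],[[0,0,0.006],[0,0,0]]]}}

```text
t: 10.43
tcp_pos: [0.533, -0.2021, 0.0878]
orientation: [-0.0, 0.754, 0.657, -0.0]
ft_force: [-8.6, 3.1, 28.5]
gripper_width: -0.0
```

Emit:
{"method": "drive_tool", "body": {"moves": [[[0,0,-0.006],[0,0,0]],[[0,0,-0.02],[0,0,0]],[[0,0,-0.04],[0,0,0]],[[0,0,-0.07],[0,0,0]],[[0,-0.03,-0.1],[0,0,0]],[[0,-0.06,-0.12],[0,0,0]],[[0,-0.1,-0.13],[0,0,0]],[[0,-0.14,-0.13],[0,0,0]],[[0,-0.18,-0.13],[0,0,0]],[[0,-0.21,-0.13],[0,0,0]],[[0,-0.21,-0.13],[0,0,0]]]}}

```text
t: 11.35
tcp_pos: [0.3183, -0.1708, 0.2132]
orientation: [-0.004, 0.755, 0.656, -0.002]
ft_force: [-0.2, 0.2, -0.3]
gripper_width: -0.0
```

```bash
python3 look.py 10; python3 - <<'E'
from h import *
a=cv2.imread('pics/t10.png')[190:290,320:430];cv2.imwrite('pics/t10c.png',cv2.resize(a,None,fx=6,fy=6,interpolation=cv2.INTER_CUBIC))
E
```

```text
top 398 angle 1.448534536937705 swing 0.040234536937704846 0.07051496874699693
side 251 angle 1.4584781561310314 swing 0.05017815613103127 0.06226519197574531
[ 0.3244 -0.1731  0.2141] 11.45 [-0.338  -0.0192 -0.1473]
```

View pics/t10c.png

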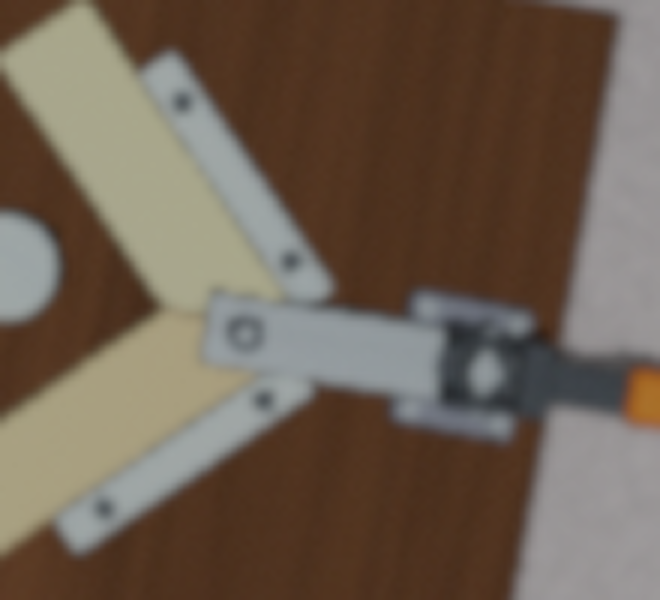

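View pics/b10.png

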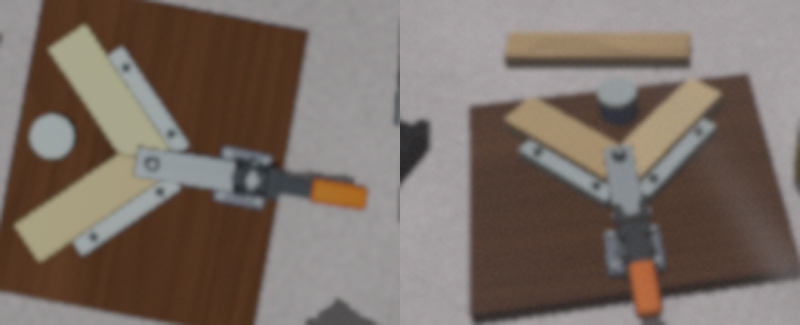

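```bash
python3 - <<'E'
from h import *
P=[]
for n in ('top','side'):
  c=cap(n); f=c['frame'].astype(int); P=[]
  for v,u in np.argwhere((f[:,:,0]>150)&(f[:,:,2]<80)&(f[:,:,1]<150)):
    X=dep(c,(u,v))
    if .05<X[2]<.2 and np.hypot(*(X[:2]-S))<.13: P.append([np.hypot(*(X[:2]-S)),X[2]])
  P=np.array(P);print(n,len(P),P[:,0].min(),P[:,0].max(),np.median(P[:,1]),np.polyfit(P[:,0],P[:,1],1))
a,b=[cv2.imread('pics/'+x) for x in ('top1.png','t10.png')]
def mtch(x,y,w,h):
    r=cv2.matchTemplate(b[y-6:y+h+6,x-6:x+w+6],a[y:y+h,x:x+w],cv2.TM_CCOEFF_NORMED); _,m,_,l=cv2.minMaxLoc(r); return m,l[0]-6,l[1]-6
for nm,box in dict(corner=(302,185,40,105),glue=(370,148,32,32),tin=(308,222,26,26),brush=(455,185,24,88),spare=(250,185,55,95)).items(): print(nm,mtch(*box))
E
```

```text
top 161 0.058327687171490075 0.10968774532045591 0.08945935358746726 [-0.009  0.09 ]
side 163 0.059413770262844584 0.11061590977902852 0.08722371347612279 [0.0167 0.0857]
corner (0.9998556971549988, 0, 0)
glue (0.9997496008872986, 0, 0)
tin (0.9998565912246704, 0, 0)
brush (0.9997462034225464, 0, 0)
spare (0.9995874762535095, 0, 0)
```

Lever is level (slope about 0), and nothing else has moved. I'm handing the job in.

```bash
python3 -c "
from workcell import order
print(order.job_done())"
```

```text
the job is handed in; nothing more can be done
None
```

I swung the strap from about 1.1 rad round to the mitre with the shut fingers. I then pushed the orange cam lever down onto its stop, backed clear and handed the job in at about 11.5 s. No verdict was reported.

Last checks:
- **Foot position:** the strap ended at a swing of about 0.03 rad, which puts the foot roughly 3 mm from the mitre's middle (limit 12 mm). It did not move during clamping.
  - I worked this out from the top camera, by hand-picked points (0.027 to 0.032 rad) on the picture taken just before clamping.
  - A cruder colour fit gave about 0.04 rad in the top view. In the side view, partly hidden by the lever and robot, it read 0.12 rad before clamping and 0.05 after.
- **Lever:** the grip lies level, with a slope within 0.02 rad in both depth images and its upper face at about 88 mm. At the stop it took 28 N of downward push.
- **Clamping force:** I could not measure the foot's force on the joint directly. That it is above 10 N follows only from the lever being on its stop.
- **Everything else:** the corner, glue bottle, tack tin, brush and spare bar showed no shift (0 px) between the first and last top pictures. The robot was clear of everything.

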